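Load the parts case into the transit rack until the drop catch falls behind it

TASK

Pick up the grey parts case by its handle, set it down in the open mouth of the transit rack and slide it in so that its own front edge lifts the hinged catch; press on against the spring buffer at the end until the catch drops fully behind the case, then let go and move clear. Work by feel: press firmly but gently enough not to ram the rack or the buffer, keep the case upright, never touch the rack or its catch with the robot itself, and leave the other things on the bench where they are.

Things in the scene. Friction and masses are not known exactly. Their poses are not given: they have to be found in the camera images.
- case: grey closed plastic parts case, 120 mm long (its x) by 100 mm wide (its y) by 40 mm tall, 3 mm edge rounding, about 0.3 to 0.65 kg, with a black bar handle on top. Origin under its centre, z up. The two ends are alike, so either may go in first
- case_grip (a point): middle of the case's handle bar, 69 mm above the case's underside. The bar is 14 mm wide (y), 14 mm tall and 80 mm long along the case's x; 22 mm of free space under it down to the case's top between its two end posts (inner faces 60 mm apart)
- cradle: transit rack fixed to the bench: aluminium deck 10 mm thick, from x = -175 to +195 mm and y = -93 to +73 mm. Origin at bench level on the lane's centre line. The case rests on the deck, long side along x, and slides in along the rack's +x. Deck before x = -64 mm is open. Once the case is in the mouth (its origin past x = -90 mm), more than 40 N in all between it and the rack (push, side and downward pressure added up) is ramming
- lane_mouth (a point): point on the deck's top on the centre line at rack x = -20 mm, where the two straight rails begin: 8 mm thick, tops 25 mm above the deck, inner faces at rack y = +-52 mm (2 mm clearance each side of the case) up to x = 165 mm. Before it, to x = -64 mm, the rails flare out to y = +-65 mm
- lane_end (a point): point on the rack's deck on the centre line at x = 135 mm, nominal place of the case's front end when the catch drops. The head block there (60 mm tall) carries the sprung rubber buffer (28 mm across, 26 mm above the deck) and the catch; it is clamped up to 16 mm to either side along x, which is not measured: feel for it
- buffer_place (a point): nominal centre of the sprung buffer's face, rack x = 132 mm, 36 mm above the bench; true x differs with the head block by up to 16 mm. Travel 5 mm, then solid. It meets the case's front about 3 mm before the catch can drop and yields 1.8 N per mm: 5 N at the drop, 9 N bottomed 2 mm later; press no further than that; the case's friction on the deck adds 2 to 7 N. Once caught, it keeps the case pushed back on the hook
- catch (a joint): angle of the gravity catch, rad: 0 = down on its stop, positive = lifted (up to 0.8). Steel arm outside the -y rail, pinned at rack x = 105 mm, 41 mm above the bench; it moves with the head block. A case sliding in lifts it (about 1 to 3 N) to about 0.13, riding on the case's top; it drops to 0 when the case's rear end has passed the hook
- hook_place (a point): nominal place of the catch's hook: rack x = 15 mm, y = -52 mm, 38 mm above the bench (12 mm below the top of a case on the deck); true x differs with the head block by up to 16 mm. Hook 32 mm wide (y -36 to -68 mm), upright face towards +x, ramp rising from it towards -x to about x = -19 mm. While riding it stays below 75 mm above the bench
- jar: small empty glass jar with a white cap, 44 mm across, 55 mm tall; origin under its centre
- can: upright tin can, 64 mm across, 110 mm tall; origin under its centre
- tape: roll of packing tape lying flat, 90 mm across, 24 mm tall; origin under its centre
- driver: screwdriver with a black handle lying on the bench, about 200 mm long; origin at the middle of its underside
- carton: small closed cardboard carton 110 x 80 x 60 mm; origin under its centre
- caster: loose rubber wheel lying flat, 60 mm across, 22 mm tall; origin under its centre
- spanner: steel spanner lying on the bench, about 180 mm long; origin at the middle of its underside
Things that resemble listed ones, but are neither listed nor needed, are in the scene too. Several things look just like the case: the one meant starts farthest to the robot's left.

How it is judged:
By the outcome, as a careful person would: the job done as asked, in the order asked, and still so for the second after the job is handed in, with the robot touching nothing.
It also fails if it takes over 72 s, if anything falls off the work surface, if the arm or the gripper's body presses on something with over 40 N, if the wrist force passes 120 N, or if a joint passes its speed limit or range.

ROBOT

A 6-joint arm with a two-finger parallel gripper is mounted at the origin on the work surface. World frame = base frame: x ahead of the robot, y to its left, z up, the work surface at z = 0. Lengths are in m, angles in rad, forces in N, time in s.
With the tool pointing down it reaches from about 0.325 to 0.775 m from the base axis. Payload 5.5 kg.
Tool frame: the origin (TCP) lies on the centre line of the jaws, within the pads' length; the fingertips stand 8 mm ahead of it and the grasp point (between the pads) lies 11 mm behind it; y points along the fingers, x is the direction in which the jaws open and shut, and the axes are right-handed (so a half turn about y gives the same grasp; the last joint's range is limited). The gripper opens to 85 mm and grips with 20 to 120 N. Pads are 22 mm wide; open, the fingers measure 114 mm over their backs; the gripper's body (76 mm by 85 mm) begins 54 mm behind the grasp point. The pads swing forward as they close: fully open they stand 13 mm farther back than shut.
Start: joints at [1.203, 0.091, 1.231, -0, 1.82, -0.057], TCP at [0.183, 0.571, 0.239] pointing down, gripper open.
Joint ranges: [-2.87, 2.87], [-0.86, 2.18], [0.17, 2.46], [-1.51, 4.65], [0.06, 2.69], [-2.65, 2.65]. Speed limits (rad/s): [2.57, 2.57, 3.01, 3.14, 3.14, 3.14].

INTERFACE

Orientations are given as a unit quaternion [x, y, z, w].
In Python, from station import bot gives the robot as it stands.
- The arm moves only by the tool jog_arm, never from a script. Its argument "motion" is a list of rows, each an object of numbers: "gripper": the gripper's target within -1 to 1 (fully open at 1, half-way at 0, shut at -1); "tx", "ty", "tz": the shift along the tool's x, y, z in cm; "yaw": the turn about the tool's y in rad. A call has 1 to 12 rows; each row is the pose to reach, as a shift and turn from the pose commanded when the call began, along the tool's axes at that moment; what a row does not reach only later rows make up. A row lasts 1/10 s, in which the tool goes at most 50 mm and 8.59 degrees, less where a joint would pass 70% of its speed; a pose out of reach is approached as far as the arm can. A call with a gripper value outside its range is refused whole. The fingers move at their own pace and stop on an object; "squeeze" is the grip in N (left out, the last holds). Time passes only in rows, so rows that repeat a pose let the fingers close. It gives the time, the measured TCP pose, the force and the opening at its end, in the units of the state.
- bot.read_state(): the state, without advancing time (a new reading comes with each control period).
- bot.get_image(name): name is "side" or "top" or "wrist"; returns the picture (400x640x3 uint8, red, green, blue); there is no depth.
- bot.calibration(name): a dict with "vertical_fov" (degrees; the focal length in pixels is half the picture's height over the tangent of half this angle, whatever the lens; pixels are square), "cx", "cy" (the principal point, pixels), "origin" and "orientation" of the camera in the world; the wrist camera has in their place "hand_eye" (4x4, takes a point from camera to tool coordinates, whose origin is the TCP and whose axes are the tool frame's). Camera axes: x right, y up, looking along -z (the intrinsics and any distortion apply to the point x, -y, -z); pixel columns grow to the right and rows downward; lengths in m; the calibration is good to about 2 mm. A picture is of the moment at which its call begins: read the wrist's pose just before it. calibration takes no time and is no camera call.
- bot.hand_in(): hands the job in, once; it reports no verdict.
The state is a dict: "t": time; "joints": joint angles; "dq": joint speeds; "joint_efforts": joint torques, N m; "tool_pos": TCP position; "tcp_rot": TCP orientation; "contact_force": force on the tool from outside, world axes, zero at the start; "moment": the same for the moment, N m; "opening": opening from 0.0 (shut) to 1.0 (fully open).
Only numpy, scipy, OpenCV 4.12 (cv2) and the standard library are available. Lean on these libraries where they do the work, as an engineer would, in place of code of your own. Each camera call takes 0.05 s, during which the arm holds its last target.

## Working session

There is one attempt and no reset: what is moved stays moved. The work goes in short steps, Python scripts to look and compute and a tool call to move; the robot and the scene stay as the last step left them, time stands still between calls to the robot, and variables do not carry over. Pictures are saved under pics/ and viewed, and the job is handed in when it is done.

Besides the shell and the picture viewer there is one more tool, called after "Emit:" as name(argument=value, ...), one argument or row to a line, values as JSON. jog_arm: Moves the arm, as the interface text tells. Its arguments: {"type":"object","properties":{"motion":{"type":"array"},"squeeze":{"type":"number"}},"required":["motion"]}

```bash
ls; mkdir -p pics
python3 - <<'E'
from station import bot
import cv2
s=bot.read_state()
for k,v in s.items(): print(k,v)
for n in("side","top","wrist"):
    print(n,bot.calibration(n))
    cv2.imwrite(f"pics/{n}0.png",bot.get_image(n)[:,:,::-1])
E
```

```text
pics
t 0.0
joints [ 1.20324856e+00  9.18874111e-02  1.23193710e+00  1.95169444e-05
  1.81975769e+00 -5.67003535e-02]
dq [-0.00124877  0.00184311 -0.00119124 -0.00280456 -0.00122023  0.00144774]
joint_efforts [-2.11833176e-03 -4.58726764e+01 -4.18012691e+01 -2.69554830e-04
  1.16561478e-02 -5.63190412e-06]
tool_pos [0.18341971 0.57099809 0.23810482]
tcp_rot [ 0.57174699  0.41598024 -0.4171694  -0.57099519]
contact_force [-0.87797186 -0.1292882   0.10264171]
moment [ 0.06582096 -0.01643731 -0.01334949]
opening 1.0012104204249113
side {'vertical_fov': 45.31491429023163, 'cx': 317.69525274575284, 'cy': 198.63073631830974, 'origin': array([ 0.03657655, -1.4361749 ,  0.90491097]), 'orientation': array([ 0.48386743, -0.07464469, -0.15864202,  0.85739908])}
top {'vertical_fov': 42.251732162877836, 'cx': 326.7373216211299, 'cy': 199.11949048819184, 'origin': array([ 0.38216451, -0.11672212,  1.87662341]), 'orientation': array([-0.01765872,  0.01453231,  0.71692865, -0.69677133])}
wrist {'vertical_fov': 59.05045136154471, 'cx': 320.8791880978378, 'cy': 196.17682030362917, 'hand_eye': array([[ 9.99998865e-01, -1.15064672e-05,  1.50649628e-03,
        -4.00175003e-04],
       [ 1.45530094e-03,  2.65954371e-01, -9.63984520e-01,
        -1.35296322e-01],
       [-3.89567214e-04,  9.63985618e-01,  2.65954086e-01,
         6.69601217e-02],
       [ 0.00000000e+00,  0.00000000e+00,  0.00000000e+00,
         1.00000000e+00]])}
```

View pics/top0.png

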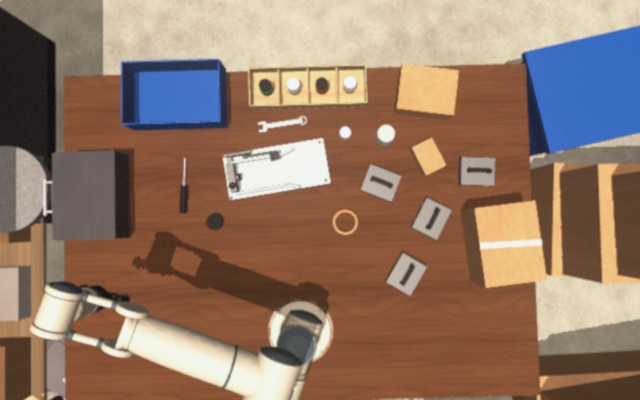

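View pics/side0.png

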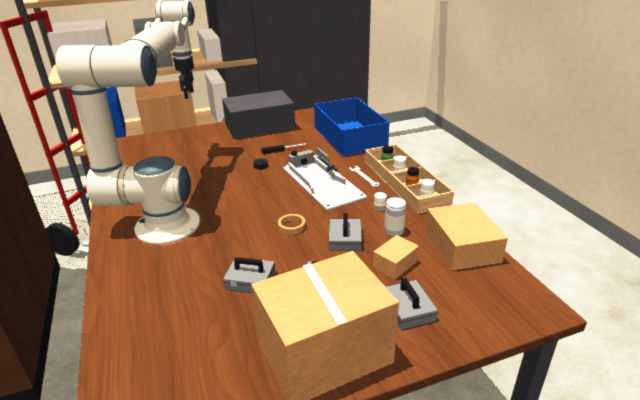

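View pics/wrist0.png

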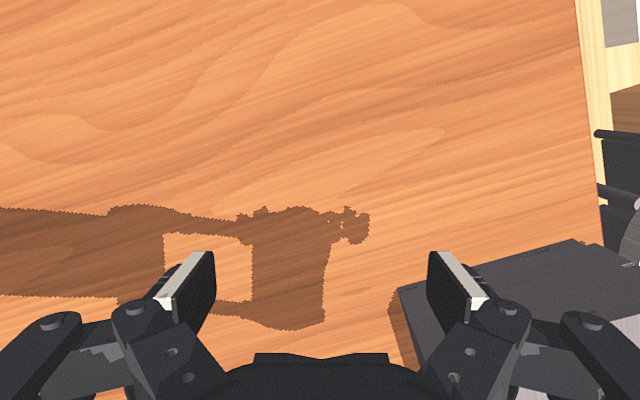

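```bash
cat > h.py <<'E'
import numpy as np, cv2
from scipy.spatial.transform import Rotation as R
from station import bot
def cam(name,s=None):
    c=bot.calibration(name)
    f=200/np.tan(np.radians(c["vertical_fov"]/2))
    if "hand_eye" in c:
        s=s or bot.read_state(); T=np.eye(4); T[:3,:3]=R.from_quat(s["tcp_rot"]).as_matrix(); T[:3,3]=s["tool_pos"]
        T=T@c["hand_eye"]; return f,c["cx"],c["cy"],T[:3,3],T[:3,:3]
    return f,c["cx"],c["cy"],c["origin"],R.from_quat(c["orientation"]).as_matrix()
def ray(C,px,z):
    f,cx,cy,o,M=C; d=M@np.array([(px[0]-cx)/f,-(px[1]-cy)/f,-1]); return o+d*(z-o[2])/d[2]
def proj(C,p):
    f,cx,cy,o,M=C; q=(np.atleast_2d(p)-o)@M
    return np.c_[cx+f*q[:,0]/-q[:,2], cy-f*q[:,1]/-q[:,2]]
E
python3 - <<'E'
from h import *
C=cam("top")
for n,p,z in [("case",(381,183),.069),("caseB",(431,217),.069),("C",(407,273),.069),("D",(478,171),.069),("rackUL",(222,157),.01),("rackUR",(325,139),.01),("rackLR",(330,184),.01),("rackLL",(230,199),.01),("jar",(345,132),.05),("can",(386,133),.1),("tape",(345,222),.02),("carton",(429,156),.06)]: print(n,ray(C,p,z).round(3))
im=cv2.imread("pics/top0.png")
cv2.imwrite("pics/crop1.png",cv2.resize(im[120:240,210:350],None,fx=5,fy=5,interpolation=cv2.INTER_CUBIC))
cv2.imwrite("pics/crop2.png",cv2.resize(im[120:300,340:500],None,fx=3.3,fy=3.3,interpolation=cv2.INTER_CUBIC))
E
```

```text
case [ 0.516 -0.301  0.069]
caseB [ 0.392 -0.472  0.069]
C [ 0.2   -0.381  0.069]
D [ 0.548 -0.642  0.069]
rackUL [0.631 0.266 0.01 ]
rackUR [ 0.686 -0.11   0.01 ]
rackLR [ 0.522 -0.123  0.01 ]
rackLL [0.478 0.24  0.01 ]
jar [ 0.702 -0.181  0.05 ]
can [ 0.686 -0.321  0.1  ]
tape [ 0.383 -0.173  0.02 ]
carton [ 0.607 -0.474  0.06 ]
```

View pics/crop1.png

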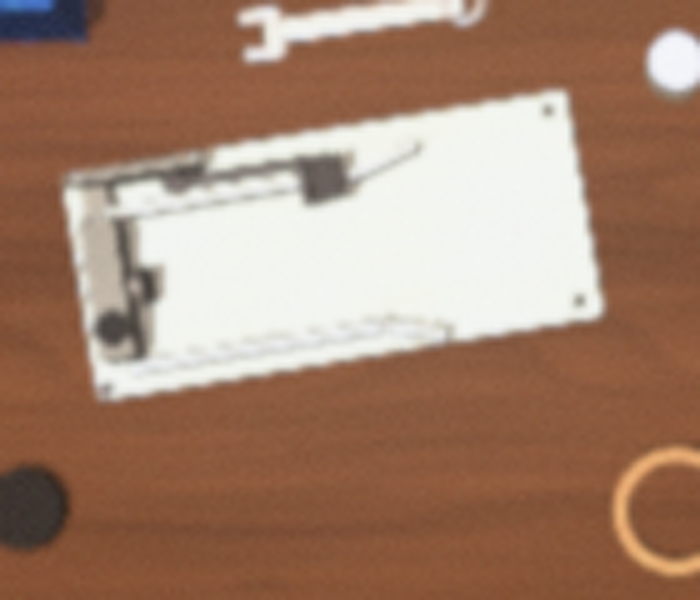

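View pics/crop2.png

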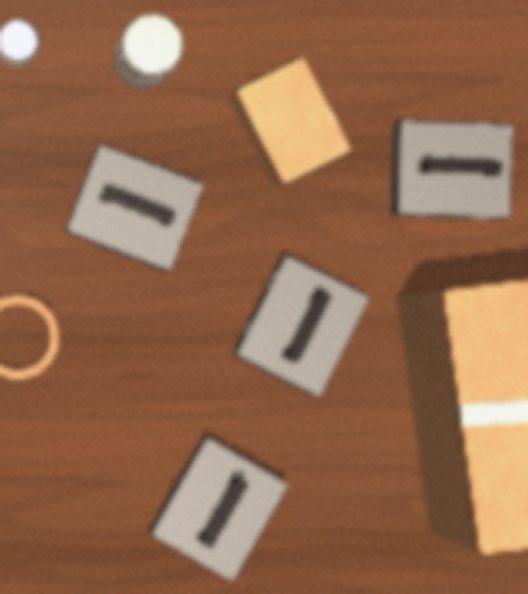

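The top view shows four look-alike cases, at px (381,183), (431,217), (407,273) and (478,171). The meant one is (381,183): its y of -0.30 is the farthest left, and the crop confirms it. The rack's head block is at its left end (px ~(233,175)), with the hook at (275,155), so the slide direction is about world +y.

```bash
cat >> h.py <<'E'
from scipy.optimize import least_squares
def fit(C,local,px,x0):
    local=np.array(local,float);px=np.array(px,float)
    def P(v):
        c,s=np.cos(v[2]),np.sin(v[2]); return np.c_[v[0]+c*local[:,0]-s*local[:,1], v[1]+s*local[:,0]+c*local[:,1], local[:,2]]
    r=least_squares(lambda v:(proj(C,P(v))-px).ravel(),x0); return r.x,r.fun
E
python3 - <<'E'
from h import *
C=cam("top")
px=[(210+x/5-.4,120+y/5-.4) for x,y in [(65,178),(568,91),(604,318),(101,401)]]
v,r=fit(C,[(.195,-.093,.01),(-.175,-.093,.01),(-.175,.073,.01),(.195,.073,.01)],px,[.58,.07,1.6]); print("rack",v,r.round(1))
px=[(340+x/3.3-.35,120+y/3.3-.35) for x,y in [(101,145),(204,184),(172,270),(68,231),(104,192),(172,217)]]
v,r=fit(C,[(.06,.05,.04),(-.06,.05,.04),(-.06,-.05,.04),(.06,-.05,.04),(.04,0,.076),(-.04,0,.076)],px,[.5,-.3,1.3]); print("case+",v,r.round(1))
v,r=fit(C,[(.06,-.05,.04),(-.06,-.05,.04),(-.06,.05,.04),(.06,.05,.04),(.04,0,.076),(-.04,0,.076)],px,[.5,-.3,1.3]); print("case",v,r.round(1))
s=bot.read_state();M=R.from_quat(s["tcp_rot"]).as_matrix();print(M.round(3))
E
```

```text
rack [0.57331598 0.05777288 1.70905805] [-0.1 -0.3 -0.1  0.2  0.3 -0.2 -0.1  0.2]
case+ [ 0.51979775 -0.30350084  1.18327008] [-10.2  26.1  -9.7  26.1   9.7 -26.3   9.6 -26.2  -0.1  -0.2   0.8   0.2]
case [ 0.51965022 -0.30347946  1.18023742] [-0.4 -0.2  0.  -0.1 -0.1  0.1 -0.2 -0.  -0.1 -0.2  0.8  0.3]
[[ 0.306 -0.001 -0.952]
 [ 0.952 -0.001  0.306]
 [-0.001 -1.     0.   ]]
```

```bash
cat >> h.py <<'E'
def plan(target,ang=None):
    s=bot.read_state();M=R.from_quat(s["tcp_rot"]).as_matrix()
    d=M.T@(np.array(target)-s["tool_pos"])*100
    a=np.arctan2(M[1,0],M[0,0]); y=0 if ang is None else -((ang-a+np.pi)%(2*np.pi)-np.pi)
    print("tx ty tz cm",d.round(2),"yaw",round(y,4),"now",s["tool_pos"].round(4),"ang",round(a,4),"F",s["contact_force"].round(1),"t",round(s["t"],2),"op",round(s["opening"],3))
E
python3 - <<'E'
from h import *
plan([.5197,-.3035,.238],1.180-np.pi/2)
E
```

```text
tx ty tz cm [-72.98   0.15 -58.76] yaw 1.6508 now [0.1834 0.5711 0.2384] ang 1.26 F [-0.2  0.2 -0.1] t 0.15 op 1.004
```

Emit:
jog_arm(
  motion=[
    {"tx": -4, "tz": -3, "yaw": 0.08},
    {"tx": -8, "tz": -6, "yaw": 0.16},
    {"tx": -12, "tz": -9.5, "yaw": 0.26},
    {"tx": -16, "tz": -13, "yaw": 0.36},
    {"tx": -20, "tz": -16, "yaw": 0.46},
    {"tx": -24, "tz": -19.3, "yaw": 0.55},
    {"tx": -28, "tz": -22.5, "yaw": 0.64},
    {"tx": -32, "tz": -25.8, "yaw": 0.73},
    {"tx": -36, "tz": -29, "yaw": 0.82},
    {"tx": -40, "tz": -32.2, "yaw": 0.91},
    {"tx": -44, "tz": -35.4, "yaw": 1.0},
    {"tx": -48, "tz": -38.6, "yaw": 1.09},
  ],
)

```text
invalid input
```

Run:
```python
from h import *
plan([.5197,-.3035,.20],1.180-np.pi/2)
```

```text
tx ty tz cm [-72.98   3.95 -58.76] yaw 1.6508 now [0.1834 0.5711 0.2384] ang 1.26 F [-0.2  0.2 -0.1] t 0.15 op 1.004
```

Emit:
jog_arm(
  motion=[
    {"gripper": 1, "tx": -4, "ty": 0, "tz": -3, "yaw": 0.08},
    {"gripper": 1, "tx": -8, "ty": 0, "tz": -6, "yaw": 0.16},
    {"gripper": 1, "tx": -12, "ty": 0, "tz": -9.5, "yaw": 0.26},
  ],
)

```text
t: 0.45
tool_pos: [0.2359, 0.4293, 0.2384]
tcp_rot: [0.621, 0.338, -0.339, -0.621]
contact_force: [1.1, -0.4, 0.3]
opening: 0.998
```

Run:
```python
from h import *
plan([.5197,-.3035,.20],1.180-np.pi/2)
```

```text
tx ty tz cm [-46.19   3.92 -63.57] yaw 1.3886 now [0.2359 0.4293 0.2384] ang 0.9979 F [ 1.1 -0.4  0.3] t 0.45 op 0.998
```

Emit:
jog_arm(
  motion=[
    {"gripper": 1, "tx": -3, "ty": 0, "tz": -4, "yaw": 0.1},
    {"gripper": 1, "tx": -6, "ty": 0, "tz": -8, "yaw": 0.2},
    {"gripper": 1, "tx": -9, "ty": 0, "tz": -12, "yaw": 0.3},
    {"gripper": 1, "tx": -12, "ty": 0, "tz": -16, "yaw": 0.4},
    {"gripper": 1, "tx": -15, "ty": 0, "tz": -20, "yaw": 0.5},
    {"gripper": 1, "tx": -18, "ty": 0, "tz": -24.5, "yaw": 0.6},
    {"gripper": 1, "tx": -21, "ty": 0, "tz": -29, "yaw": 0.7},
    {"gripper": 1, "tx": -24, "ty": 0.5, "tz": -33, "yaw": 0.8},
    {"gripper": 1, "tx": -27, "ty": 1, "tz": -37, "yaw": 0.9},
    {"gripper": 1, "tx": -30, "ty": 1.5, "tz": -41, "yaw": 1.0},
    {"gripper": 1, "tx": -33, "ty": 2, "tz": -45, "yaw": 1.1},
    {"gripper": 1, "tx": -36, "ty": 2.5, "tz": -49, "yaw": 1.2},
  ],
)

```text
t: 1.65
tool_pos: [0.4507, -0.1303, 0.2149]
tcp_rot: [-0.703, 0.072, -0.072, 0.703]
contact_force: [1.6, 0.9, -0.7]
opening: 1.0
```

Run:
```python
from h import *
plan([.5197,-.3035,.20],1.180-np.pi/2)
```

```text
tx ty tz cm [ 10.27   1.49 -15.56] yaw 0.1862 now [ 0.4507 -0.1303  0.2149] ang -0.2046 F [ 1.6  0.9 -0.7] t 1.65 op 1.0
```

Emit:
jog_arm(
  motion=[
    {"gripper": 0.4, "tx": 2, "ty": 0.4, "tz": -3.2, "yaw": 0.06},
    {"gripper": 0.4, "tx": 4, "ty": 0.8, "tz": -6.4, "yaw": 0.12},
    {"gripper": 0.4, "tx": 6.2, "ty": 1.2, "tz": -9.6, "yaw": 0.186},
    {"gripper": 0.4, "tx": 8.5, "ty": 1.5, "tz": -12.8, "yaw": 0.186},
    {"gripper": 0.4, "tx": 10.3, "ty": 1.5, "tz": -15.5, "yaw": 0.186},
    {"gripper": 0.4, "tx": 10.3, "ty": 1.5, "tz": -15.5, "yaw": 0.186},
    {"gripper": 0.4, "tx": 10.3, "ty": 1.5, "tz": -15.5, "yaw": 0.186},
  ],
)

```text
t: 2.35
tool_pos: [0.5204, -0.3006, 0.1992]
tcp_rot: [-0.694, 0.137, -0.135, 0.694]
contact_force: [-0.4, 0.3, -0.5]
opening: 0.698
```

Run:
```python
from h import *
plan([.5197,-.3035,.20],1.180-np.pi/2)
cv2.imwrite("pics/w1.png",bot.get_image("wrist")[:,:,::-1])
C=cam("wrist")
c,s=np.cos(1.18),np.sin(1.18)
for l in [(.06,-.05,.04),(-.06,-.05,.04),(-.06,.05,.04),(.06,.05,.04),(.04,0,.076),(-.04,0,.076)]:
    print(proj(C,[.5197+c*l[0]-s*l[1],-.3035+s*l[0]+c*l[1],l[2]]).round(0))
```

```text
tx ty tz cm [ 0.04 -0.08 -0.3 ] yaw 0.0039 now [ 0.5204 -0.3006  0.1992] ang -0.3869 F [-0.4  0.3 -0.5] t 2.35 op 0.698
[[383. 112.]]
[[376. 248.]]
[[266. 248.]]
[[260. 111.]]
[[322. 142.]]
[[321. 243.]]
```

View pics/w1.png

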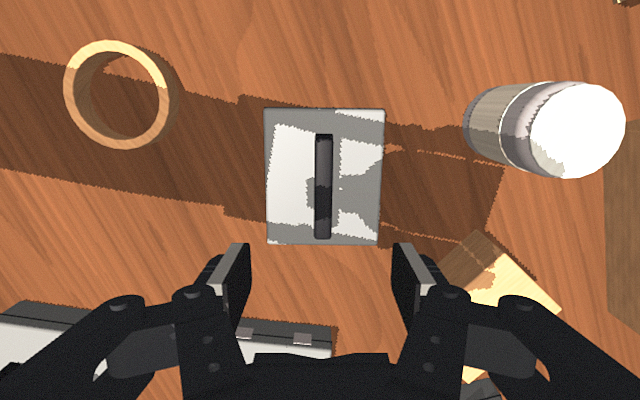

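The wrist view shows the meant case below the gripper: top corners near (264,109), (384,109), (379,244), (267,244), handle from (324,134) to (323,238). I'll refit its pose from these.

Run:
```python
from h import *
C=cam("wrist")
v,r=fit(C,[(.06,-.05,.04),(-.06,-.05,.04),(-.06,.05,.04),(.06,.05,.04)],[(384,109),(379,244),(267,244),(264,109)],[.52,-.3,1.18]); print("case",v,r.round(1))
v,r=fit(C,[(.06,-.05,.04),(-.06,-.05,.04),(-.06,.05,.04),(.06,.05,.04),(.04,0,.076),(-.04,0,.076)],[(384,109),(379,244),(267,244),(264,109),(324,134),(323,238.5)],[.52,-.3,1.18]); print("case",v,r.round(1))
plan([v[0],v[1],.06],v[2]-np.pi/2)
im=cv2.imread("pics/w1.png")
cv2.imwrite("pics/w1c.png",cv2.resize(im[90:260,240:400],None,fx=3.5,fy=3.5,interpolation=cv2.INTER_CUBIC))
```

```text
case [ 0.52250149 -0.30152385  1.18132275] [ 1.5 -0.7 -0.4  1.4  0.7  1.  -1.8 -1.1]
case [ 0.52270843 -0.30076193  1.18067601] [ 1.5 -1.7 -0.5  0.6  0.5  0.2 -1.9 -2.1  0.   2.6  0.4  0.5]
tx ty tz cm [ 0.25 13.99 -0.  ] yaw 0.0041 now [ 0.5205 -0.2999  0.1999] ang -0.386 F [0.3 0.7 0. ] t 2.4 op 0.699
```

View pics/w1c.png

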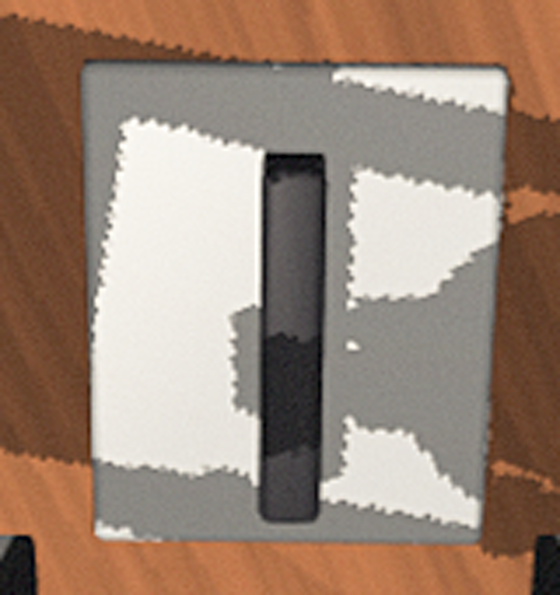

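Emit:
jog_arm(
  motion=[
    {"gripper": 0.2, "tx": 0.25, "ty": 3, "tz": 0, "yaw": 0},
    {"gripper": 0.2, "tx": 0.25, "ty": 6, "tz": 0, "yaw": 0},
    {"gripper": 0.2, "tx": 0.25, "ty": 9, "tz": 0, "yaw": 0},
    {"gripper": 0.2, "tx": 0.25, "ty": 11, "tz": 0, "yaw": 0},
    {"gripper": 0.2, "tx": 0.25, "ty": 12.5, "tz": 0, "yaw": 0},
    {"gripper": 0.2, "tx": 0.25, "ty": 13.5, "tz": 0, "yaw": 0},
    {"gripper": 0.2, "tx": 0.25, "ty": 14, "tz": 0, "yaw": 0},
    {"gripper": 0.2, "tx": 0.25, "ty": 14, "tz": 0, "yaw": 0},
    {"gripper": 0.2, "tx": 0.25, "ty": 14, "tz": 0, "yaw": 0},
  ],
)

```text
t: 3.3
tool_pos: [0.5235, -0.3017, 0.0614]
tcp_rot: [0.694, -0.135, 0.136, -0.694]
contact_force: [1.0, -0.8, 1.0]
opening: 0.601
```

Run:
```python
from h import *
plan([.5227,-.301,.06],1.1807-np.pi/2)
cv2.imwrite("pics/w2.png",bot.get_image("wrist")[:,:,::-1])
```

```text
tx ty tz cm [-0.1   0.14  0.03] yaw 0.0042 now [ 0.5235 -0.3017  0.0614] ang -0.3859 F [ 1.  -0.8  1. ] t 3.3 op 0.601
```

View pics/w2.png

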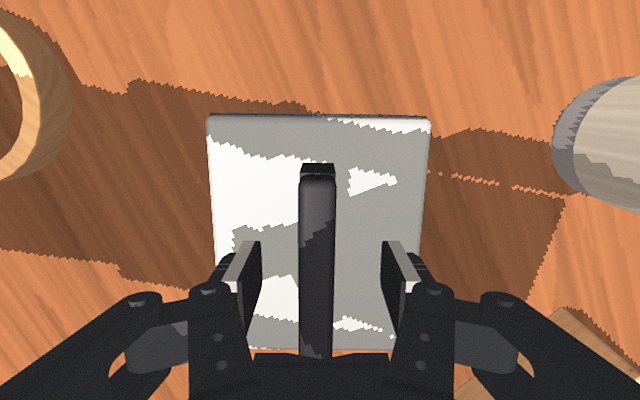

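Emit:
jog_arm(
  motion=[
    {"gripper": 0.0, "tx": -0.12, "ty": 0.1, "tz": 0, "yaw": 0},
    {"gripper": -0.5, "tx": -0.12, "ty": 0.1, "tz": 0, "yaw": 0},
    {"gripper": -1, "tx": -0.12, "ty": 0.1, "tz": 0, "yaw": 0},
    {"gripper": -1, "tx": -0.12, "ty": 0.1, "tz": 0, "yaw": 0},
    {"gripper": -1, "tx": -0.12, "ty": 0.1, "tz": 0, "yaw": 0},
    {"gripper": -1, "tx": -0.12, "ty": 0.1, "tz": 0, "yaw": 0},
    {"gripper": -1, "tx": -0.12, "ty": 0.1, "tz": 0, "yaw": 0},
    {"gripper": -1, "tx": -0.12, "ty": 0.1, "tz": 0, "yaw": 0},
  ],
  squeeze=60,
)

```text
t: 4.15
tool_pos: [0.5219, -0.301, 0.0596]
tcp_rot: [0.694, -0.136, 0.136, -0.694]
contact_force: [-2.7, 1.6, 4.4]
opening: 0.148
```

Run:
```python
from h import *
plan([.5227,-.301,.06],1.1807-np.pi/2)
print(bot.read_state()["moment"])
```

```text
tx ty tz cm [ 0.08 -0.04  0.04] yaw 0.004 now [ 0.5219 -0.301   0.0596] ang -0.3861 F [-2.7  1.6  4.4] t 4.15 op 0.148
[0.24809425 0.50507914 0.03576474]
```

Emit:
jog_arm(
  motion=[
    {"gripper": -1, "tx": -0.12, "ty": -0.5, "tz": 0, "yaw": 0},
    {"gripper": -1, "tx": -0.12, "ty": -1.5, "tz": 0, "yaw": 0},
    {"gripper": -1, "tx": -0.12, "ty": -3, "tz": 0, "yaw": 0},
    {"gripper": -1, "tx": -0.12, "ty": -5, "tz": 0, "yaw": 0},
    {"gripper": -1, "tx": -0.12, "ty": -7, "tz": 0, "yaw": 0},
    {"gripper": -1, "tx": -0.12, "ty": -9, "tz": 0, "yaw": 0},
    {"gripper": -1, "tx": -0.12, "ty": -9, "tz": 0, "yaw": 0},
    {"gripper": -1, "tx": -0.12, "ty": -9, "tz": 0, "yaw": 0},
  ],
)

```text
t: 4.95
tool_pos: [0.5211, -0.3006, 0.1497]
tcp_rot: [0.694, -0.135, 0.136, -0.694]
contact_force: [-0.4, -0.2, -6.7]
opening: 0.15
```

Run:
```python
from h import *
rk=np.array([.5733,.0578]);a=1.709
p=rk-.112*np.array([np.cos(a),np.sin(a)])
plan([p[0],p[1],.15],a-np.pi/2)
print(p,bot.read_state()["moment"])
cv2.imwrite("pics/w3.png",bot.get_image("wrist")[:,:,::-1])
```

```text
tx ty tz cm [-3.05 -0.04 25.48] yaw -0.5242 now [ 0.5211 -0.3006  0.1497] ang -0.386 F [-0.4 -0.2 -6.7] t 4.95 op 0.15
[ 0.58872958 -0.05313209] [0.01650172 0.02192537 0.03619781]
```

View pics/w3.png

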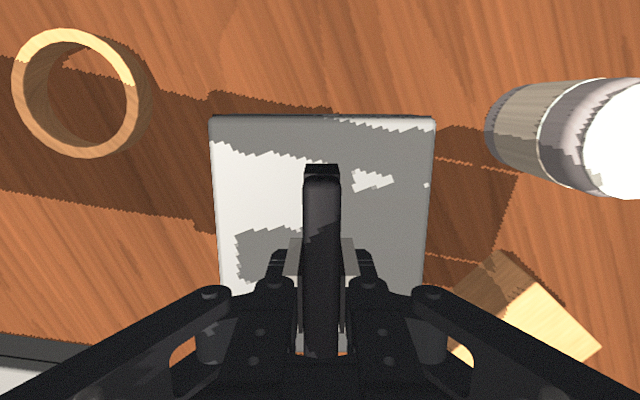

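Run:
```python
from h import *
C=cam("wrist");z=.1497-.0596
v,r=fit(C,[(.06,-.05,z+.04),(.06,.05,z+.04),(.04,0,z+.076)],[(435,116.5),(209,116.5),(322,164)],[.52,-.3,1.18]); print("case",v,r.round(1))
im=cv2.imread("pics/w3.png")
cv2.imwrite("pics/w3c.png",cv2.resize(im[100:300,195:450],None,fx=3,fy=3,interpolation=cv2.INTER_CUBIC))
s=bot.read_state();M=R.from_quat(s["tcp_rot"]).as_matrix();print("tool off",M.T@(np.r_[v[:2],0]-np.r_[s["tool_pos"][:2],0]),v[2]-np.pi/2-np.arctan2(M[1,0],M[0,0]))
```

```text
case [ 0.52189962 -0.29889599  1.18425501] [ 5.2 -5.9 -5.3 -5.9  0.1 10.7]
tool off [ 7.10058590e-04 -3.44954478e-07  1.81359192e-03] -0.0005790311317713792
```

View pics/w3c.png

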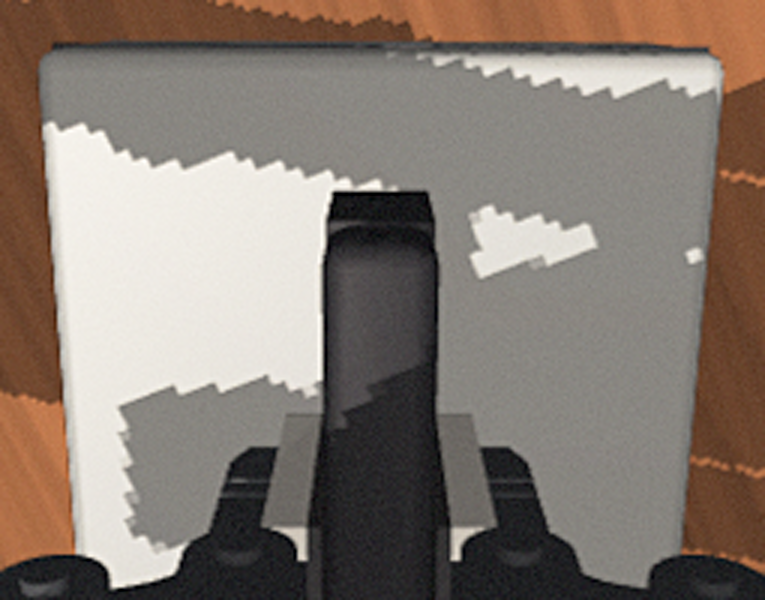

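Emit:
jog_arm(
  motion=[
    {"gripper": -1, "tx": -0.3, "ty": 0, "tz": 2, "yaw": -0.05},
    {"gripper": -1, "tx": -0.6, "ty": 0, "tz": 5, "yaw": -0.1},
    {"gripper": -1, "tx": -1, "ty": 0, "tz": 8, "yaw": -0.17},
    {"gripper": -1, "tx": -1.3, "ty": 0, "tz": 11, "yaw": -0.25},
    {"gripper": -1, "tx": -1.7, "ty": 0, "tz": 14, "yaw": -0.32},
    {"gripper": -1, "tx": -2, "ty": 0, "tz": 17, "yaw": -0.39},
    {"gripper": -1, "tx": -2.4, "ty": 0, "tz": 20, "yaw": -0.45},
    {"gripper": -1, "tx": -2.7, "ty": 0, "tz": 22.5, "yaw": -0.5},
    {"gripper": -1, "tx": -2.9, "ty": 0, "tz": 24, "yaw": -0.524},
    {"gripper": -1, "tx": -3, "ty": 0, "tz": 25, "yaw": -0.524},
    {"gripper": -1, "tx": -3, "ty": 0, "tz": 25, "yaw": -0.524},
    {"gripper": -1, "tx": -3, "ty": 0, "tz": 25, "yaw": -0.524},
  ],
)

```text
t: 6.2
tool_pos: [0.5869, -0.0585, 0.1489]
tcp_rot: [0.706, 0.048, -0.049, -0.705]
contact_force: [-0.1, -0.5, -5.9]
opening: 0.147
```

Run:
```python
from h import *
plan([.5887,-.0531,.15],1.709-np.pi/2)
C=cam("wrist")
cv2.imwrite("pics/w4.png",bot.get_image("wrist")[:,:,::-1])
im=cv2.imread("pics/w4.png")
c,s=np.cos(1.709),np.sin(1.709)
for l in [(.195,-.093,.01),(.195,.073,.01),(-.02,.052,.035),(.1,.052,.035),(-.02,-.052,.035),(-.064,.065,.035),(-.064,-.065,.035),(.165,-.052,.035)]:
    p=proj(C,[.5733+c*l[0]-s*l[1],.0578+s*l[0]+c*l[1],l[2]])[0]; print(l,p.round(0)); cv2.circle(im,(int(p[0]),int(p[1])),3,(0,0,255),1)
cv2.imwrite("pics/w4a.png",im)
```

```text
tx ty tz cm [ 0.25 -0.11  0.51] yaw -0.0014 now [ 0.5869 -0.0585  0.1489] ang 0.1368 F [-0.1 -0.5 -5.9] t 6.2 op 0.147
(0.195, -0.093, 0.01) [ 490. -355.]
(0.195, 0.073, 0.01) [ 195. -354.]
(-0.02, 0.052, 0.035) [246.  51.]
(0.1, 0.052, 0.035) [ 233. -177.]
(-0.02, -0.052, 0.035) [404.  50.]
(-0.064, 0.065, 0.035) [230. 119.]
(-0.064, -0.065, 0.035) [419. 119.]
(0.165, -0.052, 0.035) [ 426. -335.]
```

View pics/w4a.png

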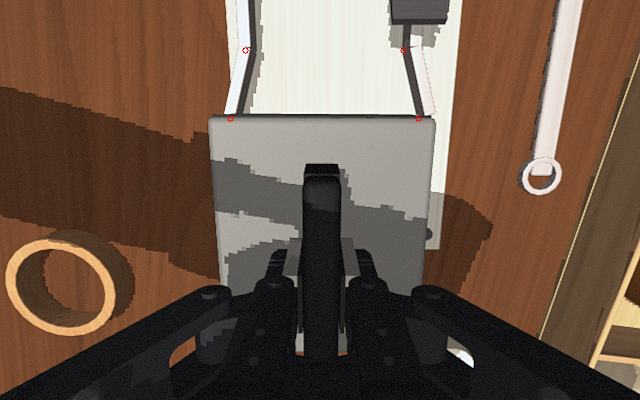

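Run:
```python
import cv2
im=cv2.imread("pics/w4.png")
cv2.imwrite("pics/w4c.png",cv2.resize(im[0:130,200:460],None,fx=3,fy=3,interpolation=cv2.INTER_CUBIC))
```

```text
(no output)
```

View pics/w4c.png

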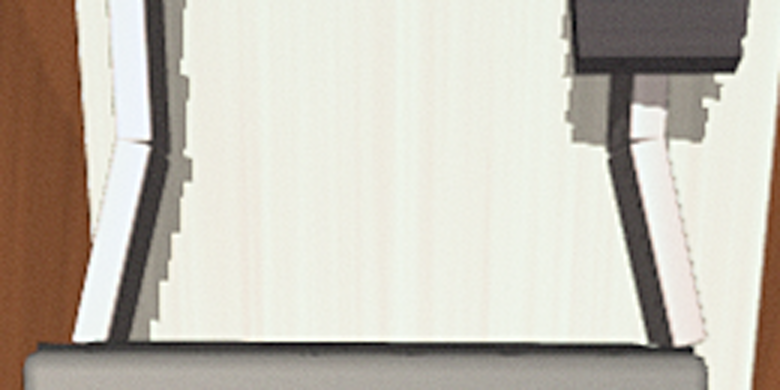

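Run:
```python
from h import *
C=cam("wrist")
# line consts: bend points + flare start-ish + hook front
v,r=fit(C,[(-.02,.052,.035),(-.02,-.052,.035)],[(250.3,47),(409.7,48)],[.5733,.0578,1.709]); print("rack bends",v,r.round(1))
# points along left rail inner top edge & flares by line residual
L=[((-.02,.052),(.06,.052),[(249.6,20),(249,3)]),((-.064,.065),(-.02,.052),[(235.5,113),(243,80),(250.3,47)]),((-.064,-.065),(-.02,-.052),[(422.3,115),(416,81),(409.9,49)])]
def res(v):
    c,s=np.cos(v[2]),np.sin(v[2]);W=lambda l:[v[0]+c*l[0]-s*l[1],v[1]+s*l[0]+c*l[1],.035]
    o=[]
    for a,b,ps in L:
        A,B=proj(C,[W(a),W(b)]);d=(B-A)/np.linalg.norm(B-A);n=np.array([-d[1],d[0]])
        o+=[(np.array(p)-A)@n for p in ps]
    A,B=proj(C,[W((-.02,.052)),W((-.02,-.052))])
    o+=[A[1]-47,B[1]-48]
    return o
r=least_squares(res,[.5733,.0578,1.709]);v=r.x;print("rack lines",v,r.fun.round(1))
# case in hand now
z=.1489-.0596
u,q=fit(C,[(.06,-.05,z+.04),(.06,.05,z+.04)],[(435,119),(210,118)],[.588,-.058,1.709]); print("case",u,q.round(1), "moment", bot.read_state()["moment"])
s=bot.read_state()
c,sn=np.cos(v[2]),np.sin(v[2]); d=u[:2]-v[:2]; print("case in rack",[c*d[0]+sn*d[1],-sn*d[0]+c*d[1]],u[2]-v[2])
d=s["tool_pos"][:2]-v[:2]; print("tcp in rack",[c*d[0]+sn*d[1],-sn*d[0]+c*d[1]])
```

```text
rack bends [0.57670477 0.05980412 1.70092487] [ 0.4 -0.  -0.4 -0. ]
rack lines [0.57674499 0.05979589 1.69870171] [ 0.   0.1  0.2  0.  -0.3 -0.6  0.   0.5 -0.2  0.2]
case [ 0.58751853 -0.06041012  1.70249701] [ 4.   0.4 -4.   0.3] moment [-0.03202324  0.01938913  0.02318287]
case in rack [np.float64(-0.1205983125619108), np.float64(0.004647577101515182)] 0.003795300489977116
tcp in rack [np.float64(-0.1188324385050967), np.float64(0.005051117746911603)]
```

Emit:
jog_arm(
  motion=[
    {"gripper": -1, "tx": 0.2, "ty": 0.5, "tz": 0.2, "yaw": 0},
    {"gripper": -1, "tx": 0.42, "ty": 1.5, "tz": 0.4, "yaw": 0},
    {"gripper": -1, "tx": 0.42, "ty": 3, "tz": 0.4, "yaw": 0},
    {"gripper": -1, "tx": 0.42, "ty": 4.5, "tz": 0.4, "yaw": 0},
    {"gripper": -1, "tx": 0.42, "ty": 5.7, "tz": 0.4, "yaw": 0},
    {"gripper": -1, "tx": 0.42, "ty": 6.6, "tz": 0.4, "yaw": 0},
    {"gripper": -1, "tx": 0.42, "ty": 7.1, "tz": 0.4, "yaw": 0},
    {"gripper": -1, "tx": 0.42, "ty": 7.3, "tz": 0.4, "yaw": 0},
    {"gripper": -1, "tx": 0.42, "ty": 7.3, "tz": 0.4, "yaw": 0},
    {"gripper": -1, "tx": 0.42, "ty": 7.3, "tz": 0.4, "yaw": 0},
  ],
)

```text
t: 7.25
tool_pos: [0.5912, -0.0531, 0.077]
tcp_rot: [0.706, 0.049, -0.048, -0.705]
contact_force: [-0.3, -0.2, -6.5]
opening: 0.15
```

Run:
```python
from h import *
plan([.5887,-.0531,.0696],1.706-np.pi/2)
cv2.imwrite("pics/w5.png",bot.get_image("wrist")[:,:,::-1])
im=cv2.imread("pics/w5.png")
cv2.imwrite("pics/w5c.png",cv2.resize(im[0:200,180:480],None,fx=2.6,fy=2.6,interpolation=cv2.INTER_CUBIC))
```

```text
tx ty tz cm [-0.25  0.74  0.03] yaw 0.0028 now [ 0.5912 -0.0531  0.077 ] ang 0.1381 F [-0.3 -0.2 -6.5] t 7.25 op 0.15
```

View pics/w5c.png

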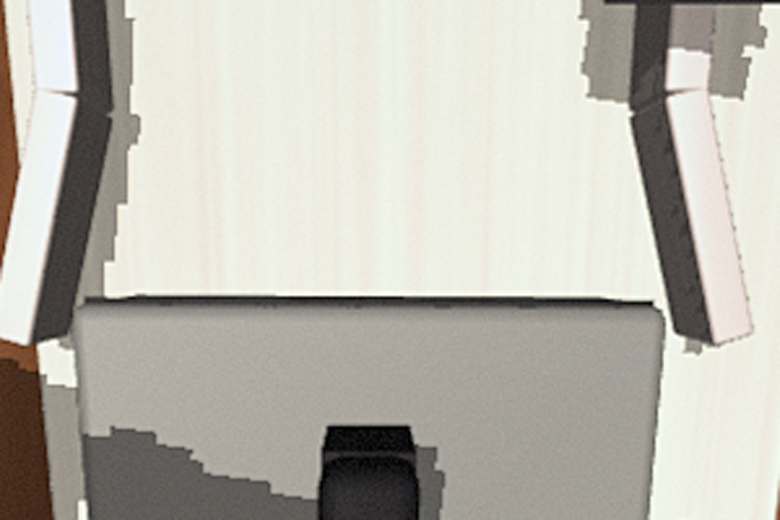

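Emit:
jog_arm(
  motion=[
    {"gripper": -1, "tx": 0.05, "ty": 0.2, "tz": 0, "yaw": 0},
    {"gripper": -1, "tx": 0.05, "ty": 0.4, "tz": 0, "yaw": 0},
    {"gripper": -1, "tx": 0.05, "ty": 0.5, "tz": 0, "yaw": 0},
    {"gripper": -1, "tx": 0.05, "ty": 0.5, "tz": 0, "yaw": 0},
    {"gripper": -1, "tx": 0.05, "ty": 0.5, "tz": 0, "yaw": 0},
  ],
)

```text
t: 7.8
tool_pos: [0.5912, -0.053, 0.0711]
tcp_rot: [-0.705, -0.049, 0.049, 0.705]
contact_force: [-0.5, 0.7, -5.8]
opening: 0.153
```

Emit:
jog_arm(
  motion=[
    {"gripper": -1, "tx": 0, "ty": 0.1, "tz": 0, "yaw": 0},
    {"gripper": -1, "tx": 0, "ty": 0.1, "tz": 0, "yaw": 0},
    {"gripper": -1, "tx": 0, "ty": 0.1, "tz": 0, "yaw": 0},
  ],
)

```text
t: 8.1
tool_pos: [0.5912, -0.053, 0.0702]
tcp_rot: [0.705, 0.049, -0.049, -0.705]
contact_force: [-0.0, 0.1, -6.3]
opening: 0.151
```

Emit:
jog_arm(
  motion=[
    {"gripper": -1, "tx": 0, "ty": 0.05, "tz": 0, "yaw": 0},
    {"gripper": -1, "tx": 0, "ty": 0.1, "tz": 0, "yaw": 0},
    {"gripper": -1, "tx": 0, "ty": 0.1, "tz": 0, "yaw": 0},
  ],
)

```text
t: 8.4
tool_pos: [0.5913, -0.053, 0.0696]
tcp_rot: [0.705, 0.049, -0.049, -0.705]
contact_force: [-0.4, 0.5, -2.7]
opening: 0.149
```

Emit:
jog_arm(
  motion=[
    {"gripper": -1, "tx": 0, "ty": 0.05, "tz": 0, "yaw": 0},
    {"gripper": -1, "tx": 0, "ty": 0.05, "tz": 0, "yaw": 0},
  ],
)

```text
t: 8.6
tool_pos: [0.5913, -0.053, 0.0696]
tcp_rot: [0.705, 0.049, -0.049, -0.705]
contact_force: [-3.9, 0.5, 0.2]
opening: 0.148
```

Emit:
jog_arm(
  motion=[
    {"gripper": -1, "tx": 0, "ty": 0, "tz": 0.4, "yaw": 0},
    {"gripper": -1, "tx": 0, "ty": 0, "tz": 0.8, "yaw": 0},
    {"gripper": -1, "tx": 0, "ty": 0, "tz": 1.2, "yaw": 0},
    {"gripper": -1, "tx": 0, "ty": 0, "tz": 1.6, "yaw": 0},
    {"gripper": -1, "tx": 0, "ty": 0, "tz": 2, "yaw": 0},
    {"gripper": -1, "tx": 0, "ty": 0, "tz": 2.3, "yaw": 0},
  ],
)

```text
t: 9.2
tool_pos: [0.5886, -0.0302, 0.0696]
tcp_rot: [0.706, 0.049, -0.048, -0.705]
contact_force: [0.8, -5.8, 4.2]
opening: 0.151
```

Emit:
jog_arm(
  motion=[
    {"gripper": -1, "tx": 0, "ty": 0, "tz": 0.3, "yaw": 0},
    {"gripper": -1, "tx": 0, "ty": 0, "tz": 0.6, "yaw": 0},
    {"gripper": -1, "tx": 0, "ty": 0, "tz": 0.9, "yaw": 0},
    {"gripper": -1, "tx": 0, "ty": 0, "tz": 1.2, "yaw": 0},
  ],
)

```text
t: 9.6
tool_pos: [0.587, -0.0185, 0.0696]
tcp_rot: [0.706, 0.049, -0.048, -0.705]
contact_force: [0.6, -5.3, 2.9]
opening: 0.151
```

Run:
```python
from h import *
plan([.5887,-.0531,.0696],1.706-np.pi/2); print(bot.read_state()["moment"])
cv2.imwrite("pics/w6.png",bot.get_image("wrist")[:,:,::-1])
im=cv2.imread("pics/w6.png")
cv2.imwrite("pics/w6c.png",cv2.resize(im[0:200,180:480],None,fx=2.6,fy=2.6,interpolation=cv2.INTER_CUBIC))
```

```text
tx ty tz cm [-0.3   0.01 -3.45] yaw 0.0026 now [ 0.587  -0.0185  0.0696] ang 0.1378 F [ 0.6 -5.3  2.9] t 9.6 op 0.151
[-0.86260599 -0.05930136 -0.03454395]
```

View pics/w6c.png

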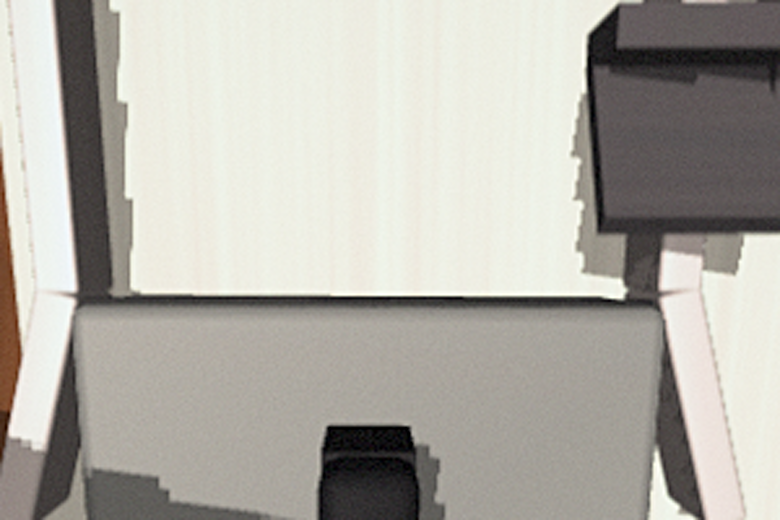

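Emit:
jog_arm(
  motion=[
    {"gripper": -1, "tx": 0, "ty": 0, "tz": 0.3, "yaw": 0},
    {"gripper": -1, "tx": 0, "ty": 0, "tz": 0.6, "yaw": 0},
    {"gripper": -1, "tx": 0, "ty": 0, "tz": 0.9, "yaw": 0},
    {"gripper": -1, "tx": 0, "ty": 0, "tz": 1.2, "yaw": 0},
    {"gripper": -1, "tx": 0, "ty": 0, "tz": 1.5, "yaw": 0},
  ],
)

```text
t: 10.15
tool_pos: [0.5849, -0.0038, 0.0696]
tcp_rot: [0.706, 0.049, -0.048, -0.705]
contact_force: [1.2, -5.7, 5.0]
opening: 0.15
```

Emit:
jog_arm(
  motion=[
    {"gripper": -1, "tx": 0, "ty": 0, "tz": 0.3, "yaw": 0},
    {"gripper": -1, "tx": 0, "ty": 0, "tz": 0.6, "yaw": 0},
    {"gripper": -1, "tx": 0, "ty": 0, "tz": 0.9, "yaw": 0},
    {"gripper": -1, "tx": 0, "ty": 0, "tz": 1.2, "yaw": 0},
    {"gripper": -1, "tx": 0, "ty": 0, "tz": 1.5, "yaw": 0},
  ],
)

```text
t: 10.65
tool_pos: [0.5828, 0.0104, 0.0696]
tcp_rot: [0.706, 0.049, -0.048, -0.705]
contact_force: [1.5, -8.5, 4.2]
opening: 0.146
```

Run:
```python
from h import *
plan([.5887,-.0531,.0696],1.706-np.pi/2); print(bot.read_state()["moment"])
cv2.imwrite("pics/w7.png",bot.get_image("wrist")[:,:,::-1])
cv2.imwrite("pics/s7.png",cv2.resize(bot.get_image("side")[120:240,240:420,::-1],None,fx=4,fy=4,interpolation=cv2.INTER_CUBIC))
```

```text
tx ty tz cm [-0.29  0.01 -6.37] yaw 0.0019 now [0.5828 0.0104 0.0696] ang 0.1371 F [ 1.5 -8.5  4.2] t 10.65 op 0.146
[-1.20194198 -0.0471244  -0.03155371]
```

View pics/w7.png

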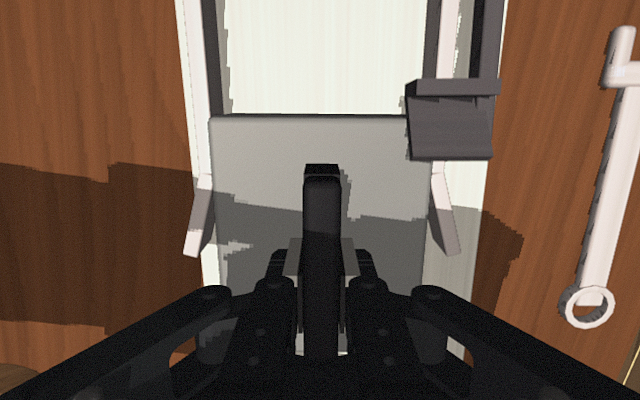

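View pics/s7.png

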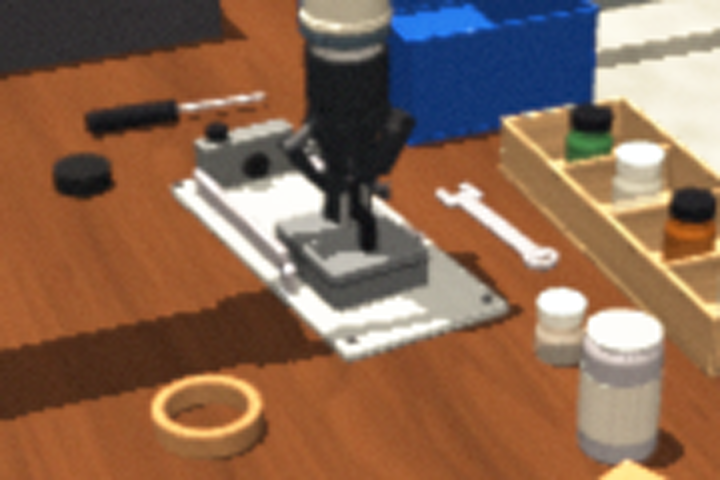

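Emit:
jog_arm(
  motion=[
    {"gripper": -1, "tx": 0, "ty": 0, "tz": 0.3, "yaw": 0},
    {"gripper": -1, "tx": 0, "ty": 0, "tz": 0.6, "yaw": 0},
    {"gripper": -1, "tx": 0, "ty": 0, "tz": 1.0, "yaw": 0},
    {"gripper": -1, "tx": 0, "ty": 0, "tz": 1.4, "yaw": 0},
    {"gripper": -1, "tx": 0, "ty": 0, "tz": 1.8, "yaw": 0},
    {"gripper": -1, "tx": 0, "ty": 0, "tz": 2.2, "yaw": 0},
    {"gripper": -1, "tx": 0, "ty": 0, "tz": 2.6, "yaw": 0},
    {"gripper": -1, "tx": 0, "ty": 0, "tz": 3.0, "yaw": 0},
  ],
)

```text
t: 11.55
tool_pos: [0.5787, 0.0404, 0.0696]
tcp_rot: [0.706, 0.049, -0.048, -0.705]
contact_force: [0.9, -6.2, 4.4]
opening: 0.148
```

Emit:
jog_arm(
  motion=[
    {"gripper": -1, "tx": 0, "ty": 0, "tz": 0.4, "yaw": 0},
    {"gripper": -1, "tx": 0, "ty": 0, "tz": 0.8, "yaw": 0},
    {"gripper": -1, "tx": 0, "ty": 0, "tz": 1.2, "yaw": 0},
    {"gripper": -1, "tx": 0, "ty": 0, "tz": 1.6, "yaw": 0},
    {"gripper": -1, "tx": 0, "ty": 0, "tz": 2.0, "yaw": 0},
  ],
)

```text
t: 12.05
tool_pos: [0.5759, 0.0602, 0.0696]
tcp_rot: [0.706, 0.049, -0.048, -0.705]
contact_force: [0.7, -6.6, 5.1]
opening: 0.152
```

Run:
```python
from h import *
plan([.5887,-.0531,.0696],1.706-np.pi/2); print(bot.read_state()["moment"])
cv2.imwrite("pics/w8.png",bot.get_image("wrist")[:,:,::-1])
```

```text
tx ty tz cm [ -0.28   0.02 -11.4 ] yaw 0.0021 now [0.5759 0.0602 0.0696] ang 0.1373 F [ 0.7 -6.6  5.1] t 12.05 op 0.152
[-1.07916715 -0.13475448  0.00592486]
```

View pics/w8.png

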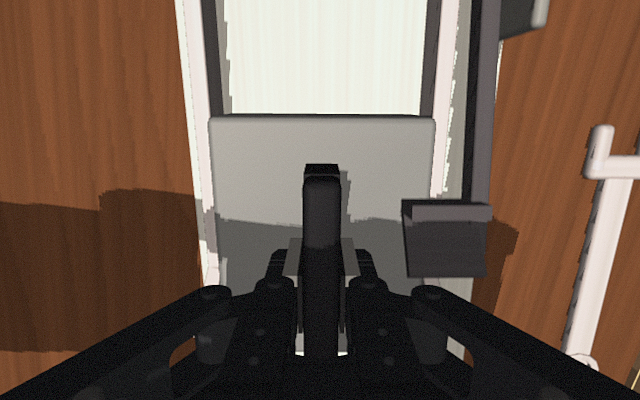

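Emit:
jog_arm(
  motion=[
    {"gripper": -1, "tx": 0, "ty": 0, "tz": 0.4, "yaw": 0},
    {"gripper": -1, "tx": 0, "ty": 0, "tz": 0.8, "yaw": 0},
    {"gripper": -1, "tx": 0, "ty": 0, "tz": 1.2, "yaw": 0},
    {"gripper": -1, "tx": 0, "ty": 0, "tz": 1.6, "yaw": 0},
    {"gripper": -1, "tx": 0, "ty": 0, "tz": 2.0, "yaw": 0},
    {"gripper": -1, "tx": 0, "ty": 0, "tz": 2.4, "yaw": 0},
  ],
)

```text
t: 12.7
tool_pos: [0.5726, 0.084, 0.0696]
tcp_rot: [0.706, 0.049, -0.048, -0.705]
contact_force: [0.6, -7.3, 4.4]
opening: 0.155
```

Emit:
jog_arm(
  motion=[
    {"gripper": -1, "tx": 0, "ty": 0, "tz": 0.4, "yaw": 0},
    {"gripper": -1, "tx": 0, "ty": 0, "tz": 0.8, "yaw": 0},
    {"gripper": -1, "tx": 0, "ty": 0, "tz": 1.2, "yaw": 0},
    {"gripper": -1, "tx": 0, "ty": 0, "tz": 1.6, "yaw": 0},
    {"gripper": -1, "tx": 0, "ty": 0, "tz": 2.0, "yaw": 0},
    {"gripper": -1, "tx": 0, "ty": 0, "tz": 2.4, "yaw": 0},
  ],
)

```text
t: 13.3
tool_pos: [0.5692, 0.1077, 0.0696]
tcp_rot: [0.706, 0.049, -0.048, -0.705]
contact_force: [1.0, -7.5, 4.7]
opening: 0.153
```

Run:
```python
from h import *
plan([.5887,-.0531,.0696],1.706-np.pi/2); print(bot.read_state()["moment"])
cv2.imwrite("pics/w9.png",bot.get_image("wrist")[:,:,::-1])
```

```text
tx ty tz cm [ -0.27   0.03 -16.2 ] yaw 0.0021 now [0.5692 0.1077 0.0696] ang 0.1373 F [ 1.  -7.5  4.7] t 13.3 op 0.153
[-1.10943095 -0.07856744 -0.10202092]
```

View pics/w9.png

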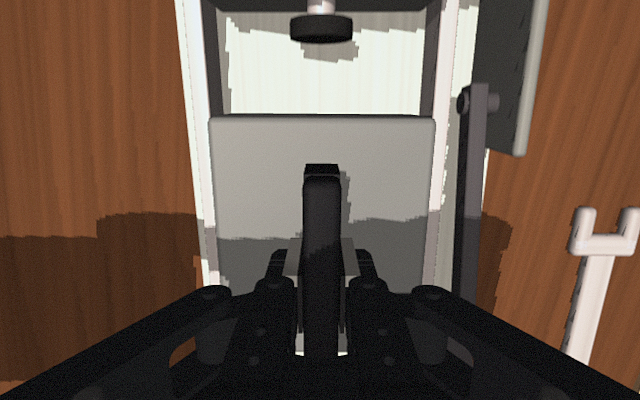

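Run:
```python
from h import *
C=cam("wrist");s=bot.read_state();M=R.from_quat(s["tcp_rot"]).as_matrix()
for px,z in [((321,18),.05),((321,42),.022),((321,115.5),.05)]: print((M.T@(ray(C,px,z)-s["tool_pos"]))*1000)
im=cv2.imread("pics/w9.png");cv2.imwrite("pics/w9c.png",cv2.resize(im[0:130,200:460],None,fx=3,fy=3,interpolation=cv2.INTER_CUBIC))
```

```text
[4.59636482e-02 1.95251830e+01 9.76270054e+01]
[4.68828136e-02 4.75310808e+01 9.27456161e+01]
[3.47611761e-02 1.95707050e+01 5.96466684e+01]
```

View pics/w9c.png

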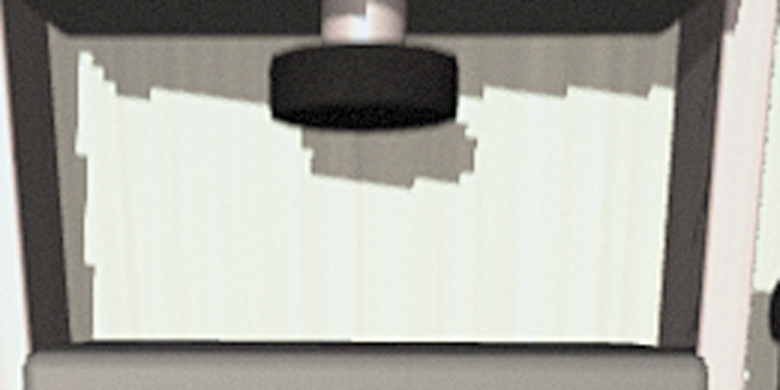

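Emit:
jog_arm(
  motion=[
    {"gripper": -1, "tx": 0, "ty": 0, "tz": 0.4, "yaw": 0},
    {"gripper": -1, "tx": 0, "ty": 0, "tz": 0.8, "yaw": 0},
    {"gripper": -1, "tx": 0, "ty": 0, "tz": 1.2, "yaw": 0},
    {"gripper": -1, "tx": 0, "ty": 0, "tz": 1.5, "yaw": 0},
    {"gripper": -1, "tx": 0, "ty": 0, "tz": 1.8, "yaw": 0},
    {"gripper": -1, "tx": 0, "ty": 0, "tz": 2.1, "yaw": 0},
    {"gripper": -1, "tx": 0, "ty": 0, "tz": 2.3, "yaw": 0},
    {"gripper": -1, "tx": 0, "ty": 0, "tz": 2.4, "yaw": 0},
  ],
)

```text
t: 14.15
tool_pos: [0.5659, 0.1315, 0.0696]
tcp_rot: [0.706, 0.049, -0.048, -0.705]
contact_force: [1.5, -7.6, 5.4]
opening: 0.15
```

Run:
```python
from h import *
plan([.5887,-.0531,.0696],1.706-np.pi/2); print(bot.read_state()["moment"])
im=bot.get_image("wrist")[:,:,::-1]
cv2.imwrite("pics/w10.png",im)
cv2.imwrite("pics/w10c.png",cv2.resize(im[60:200,200:500],None,fx=2.6,fy=2.6,interpolation=cv2.INTER_CUBIC))
```

```text
tx ty tz cm [ -0.28   0.04 -18.6 ] yaw 0.0023 now [0.5659 0.1315 0.0696] ang 0.1375 F [ 1.5 -7.6  5.4] t 14.15 op 0.15
[-1.13995049 -0.1380254   0.02461121]
```

View pics/w10c.png

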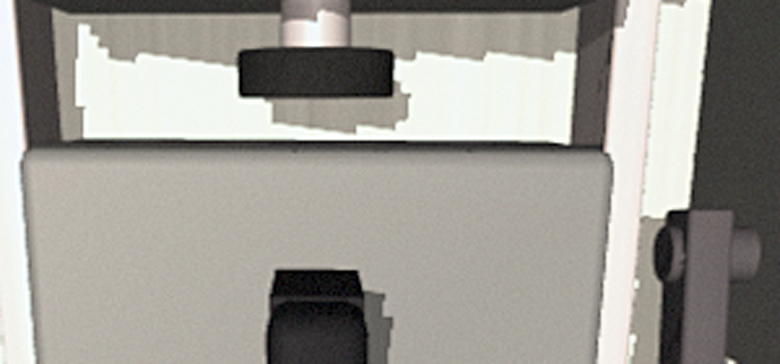

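Emit:
jog_arm(
  motion=[
    {"gripper": -1, "tx": 0, "ty": 0, "tz": 0.15, "yaw": 0},
    {"gripper": -1, "tx": 0, "ty": 0, "tz": 0.3, "yaw": 0},
    {"gripper": -1, "tx": 0, "ty": 0, "tz": 0.4, "yaw": 0},
    {"gripper": -1, "tx": 0, "ty": 0, "tz": 0.5, "yaw": 0},
    {"gripper": -1, "tx": 0, "ty": 0, "tz": 0.5, "yaw": 0},
  ],
)

```text
t: 14.7
tool_pos: [0.5652, 0.1365, 0.0696]
tcp_rot: [0.706, 0.049, -0.048, -0.705]
contact_force: [0.8, -7.6, 4.4]
opening: 0.149
```

Emit:
jog_arm(
  motion=[
    {"gripper": -1, "tx": 0, "ty": 0, "tz": 0.1, "yaw": 0},
    {"gripper": -1, "tx": 0, "ty": 0, "tz": 0.1, "yaw": 0},
  ],
)

```text
t: 14.9
tool_pos: [0.5651, 0.1374, 0.0696]
tcp_rot: [0.706, 0.049, -0.048, -0.705]
contact_force: [0.6, -7.5, 5.1]
opening: 0.15
```

Emit:
jog_arm(
  motion=[
    {"gripper": -1, "tx": 0, "ty": 0, "tz": 0.1, "yaw": 0},
    {"gripper": -1, "tx": 0, "ty": 0, "tz": 0.1, "yaw": 0},
  ],
)

```text
t: 15.1
tool_pos: [0.5649, 0.1384, 0.0696]
tcp_rot: [0.706, 0.049, -0.048, -0.705]
contact_force: [1.4, -6.0, 5.3]
opening: 0.153
```

Emit:
jog_arm(
  motion=[
    {"gripper": -1, "tx": 0, "ty": 0, "tz": 0.1, "yaw": 0},
    {"gripper": -1, "tx": 0, "ty": 0, "tz": 0.1, "yaw": 0},
  ],
)

```text
t: 15.3
tool_pos: [0.5648, 0.1394, 0.0695]
tcp_rot: [0.706, 0.049, -0.048, -0.705]
contact_force: [0.2, -6.9, 3.9]
opening: 0.152
```

Emit:
jog_arm(
  motion=[
    {"gripper": -1, "tx": 0, "ty": 0, "tz": 0.1, "yaw": 0},
    {"gripper": -1, "tx": 0, "ty": 0, "tz": 0.1, "yaw": 0},
  ],
)

```text
t: 15.5
tool_pos: [0.5647, 0.1401, 0.0696]
tcp_rot: [0.706, 0.049, -0.048, -0.705]
contact_force: [0.7, -7.6, 5.7]
opening: 0.15
```

Emit:
jog_arm(
  motion=[
    {"gripper": -1, "tx": 0, "ty": 0, "tz": 0.1, "yaw": 0},
    {"gripper": -1, "tx": 0, "ty": 0, "tz": 0.1, "yaw": 0},
  ],
)

```text
t: 15.7
tool_pos: [0.5647, 0.1407, 0.0696]
tcp_rot: [0.706, 0.049, -0.048, -0.704]
contact_force: [1.1, -10.1, 5.0]
opening: 0.152
```

Run:
```python
from h import *
plan([.5887,-.0531,.0696],1.706-np.pi/2); print(bot.read_state()["moment"])
im=bot.get_image("wrist")[:,:,::-1]
cv2.imwrite("pics/w11.png",im)
cv2.imwrite("pics/w11c.png",cv2.resize(im[60:200,200:500],None,fx=2.6,fy=2.6,interpolation=cv2.INTER_CUBIC))
```

```text
tx ty tz cm [ -0.27   0.06 -19.53] yaw 0.0018 now [0.5647 0.1407 0.0696] ang 0.137 F [  1.1 -10.1   5. ] t 15.7 op 0.152
[-1.45610969 -0.13370065  0.00525677]
```

View pics/w11c.png

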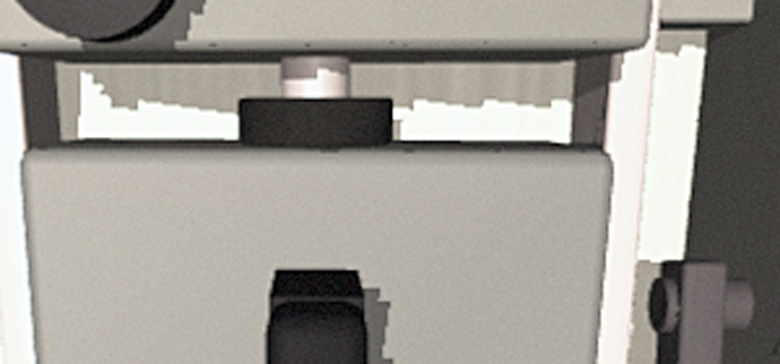

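Emit:
jog_arm(
  motion=[
    {"gripper": -1, "tx": 0, "ty": -0.04, "tz": 0, "yaw": 0},
    {"gripper": -1, "tx": 0, "ty": -0.04, "tz": 0.1, "yaw": 0},
    {"gripper": -1, "tx": 0, "ty": -0.04, "tz": 0.1, "yaw": 0},
  ],
)

```text
t: 16.05
tool_pos: [0.5645, 0.1414, 0.0697]
tcp_rot: [0.707, 0.049, -0.048, -0.704]
contact_force: [2.6, -9.8, 3.9]
opening: 0.151
```

Emit:
jog_arm(
  motion=[
    {"gripper": -1, "tx": 0, "ty": 0, "tz": 0.1, "yaw": 0},
    {"gripper": -1, "tx": 0, "ty": 0, "tz": 0.1, "yaw": 0},
  ],
)

```text
t: 16.25
tool_pos: [0.5644, 0.142, 0.0697]
tcp_rot: [0.707, 0.049, -0.048, -0.704]
contact_force: [2.6, -12.3, 4.4]
opening: 0.152
```

Run:
```python
from h import *
plan([.5887,-.0531,.0696],1.706-np.pi/2)
cv2.imwrite("pics/s11.png",cv2.resize(bot.get_image("side")[120:240,240:420,::-1],None,fx=4,fy=4,interpolation=cv2.INTER_CUBIC))
cv2.imwrite("pics/t11.png",cv2.resize(bot.get_image("top")[120:220,200:350,::-1],None,fx=5,fy=5,interpolation=cv2.INTER_CUBIC))
```

```text
tx ty tz cm [ -0.25   0.09 -19.66] yaw 0.0014 now [0.5644 0.142  0.0697] ang 0.1366 F [  2.6 -12.3   4.4] t 16.25 op 0.152
```

View pics/s11.png

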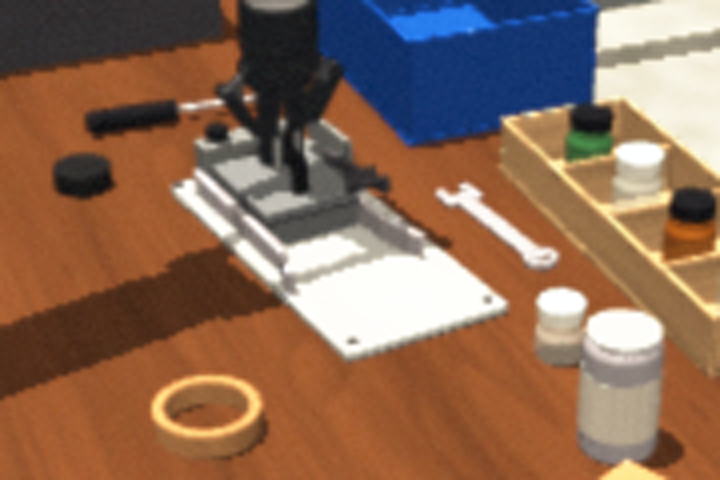

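View pics/t11.png

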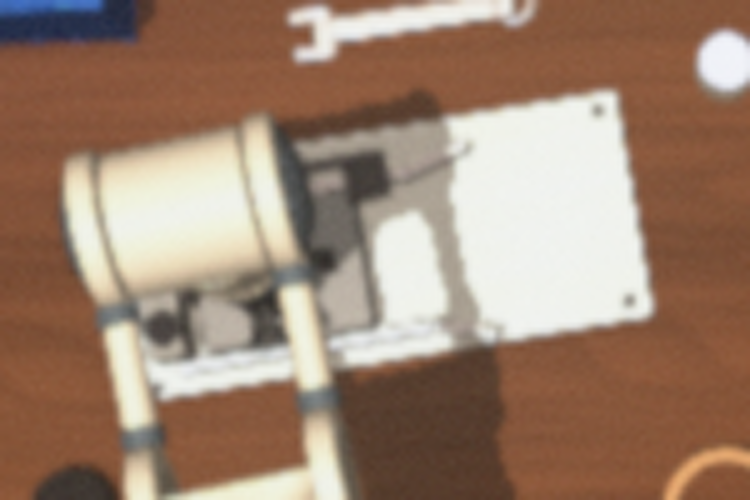

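Emit:
jog_arm(
  motion=[
    {"gripper": -1, "tx": 0, "ty": -0.03, "tz": 0.1, "yaw": 0},
    {"gripper": -1, "tx": 0, "ty": -0.03, "tz": 0.1, "yaw": 0},
  ],
)

```text
t: 16.55
tool_pos: [0.5643, 0.1428, 0.0698]
tcp_rot: [0.707, 0.049, -0.048, -0.704]
contact_force: [2.6, -11.9, 2.9]
opening: 0.15
```

Run:
```python
from h import *
plan([.5887,-.0531,.0696],1.706-np.pi/2)
cv2.imwrite("pics/s12.png",cv2.resize(bot.get_image("side")[140:200,280:360,::-1],None,fx=8,fy=8,interpolation=cv2.INTER_CUBIC))
```

```text
tx ty tz cm [ -0.25   0.11 -19.74] yaw 0.0013 now [0.5643 0.1428 0.0698] ang 0.1365 F [  2.6 -11.9   2.9] t 16.55 op 0.15
```

View pics/s12.png

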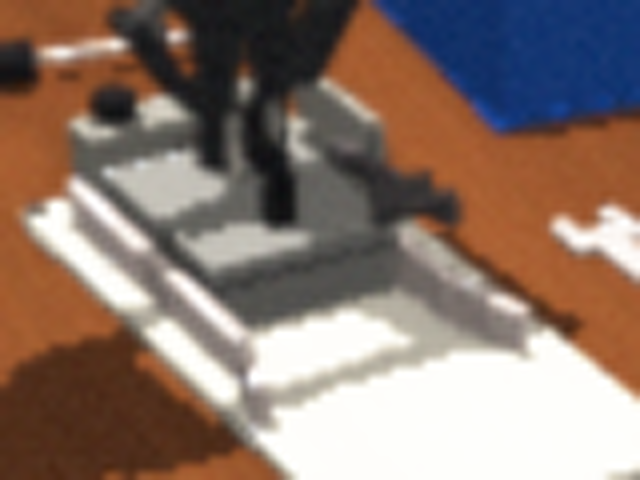

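Emit:
jog_arm(
  motion=[
    {"gripper": -1, "tx": 0, "ty": -0.02, "tz": 0.08, "yaw": 0},
    {"gripper": -1, "tx": 0, "ty": -0.02, "tz": 0.08, "yaw": 0},
  ],
)

```text
t: 16.8
tool_pos: [0.5642, 0.1435, 0.0701]
tcp_rot: [0.707, 0.049, -0.048, -0.704]
contact_force: [2.9, -12.0, 2.7]
opening: 0.149
```

Run:
```python
from h import *
plan([.5887,-.0531,.0696],1.706-np.pi/2)
cv2.imwrite("pics/s13.png",cv2.resize(bot.get_image("side")[140:200,280:360,::-1],None,fx=8,fy=8,interpolation=cv2.INTER_CUBIC))
```

```text
tx ty tz cm [ -0.25   0.14 -19.81] yaw 0.0012 now [0.5642 0.1435 0.0701] ang 0.1364 F [  2.9 -12.    2.7] t 16.8 op 0.149
```

View pics/s13.png

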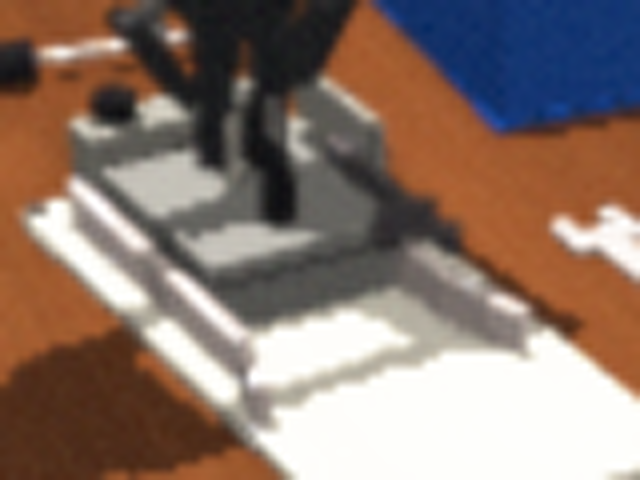

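The hook is now visibly lower, at crop (410,225). I'll hold the push briefly and look again.

Emit:
jog_arm(
  motion=[
    {"gripper": -1, "tx": 0, "ty": 0, "tz": 0.02, "yaw": 0},
    {"gripper": -1, "tx": 0, "ty": 0, "tz": 0.02, "yaw": 0},
    {"gripper": -1, "tx": 0, "ty": 0, "tz": 0.02, "yaw": 0},
  ],
)

```text
t: 17.15
tool_pos: [0.5642, 0.1435, 0.0701]
tcp_rot: [0.707, 0.048, -0.048, -0.704]
contact_force: [2.3, -13.1, 5.0]
opening: 0.143
```

Run:
```python
from h import *
plan([.5887,-.0531,.0696],1.706-np.pi/2)
cv2.imwrite("pics/s14.png",cv2.resize(bot.get_image("side")[140:200,280:360,::-1],None,fx=8,fy=8,interpolation=cv2.INTER_CUBIC))
cv2.imwrite("pics/t14.png",cv2.resize(bot.get_image("top")[130:200,220:330,::-1],None,fx=6,fy=6,interpolation=cv2.INTER_CUBIC))
```

```text
tx ty tz cm [ -0.24   0.14 -19.81] yaw 0.0011 now [0.5642 0.1435 0.0701] ang 0.1363 F [  2.3 -13.1   5. ] t 17.15 op 0.143
```

View pics/s14.png

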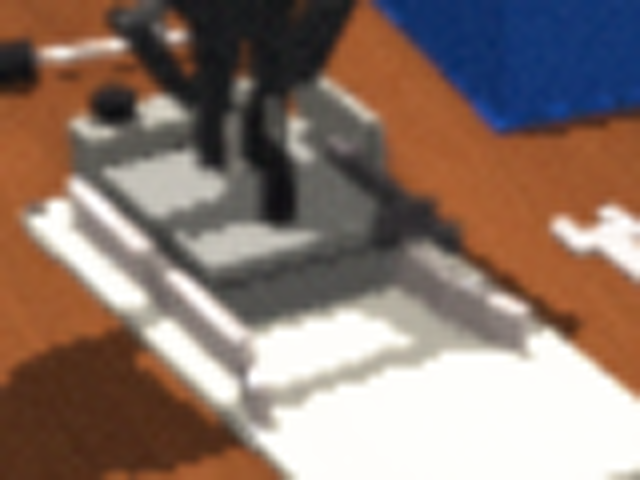

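View pics/t14.png

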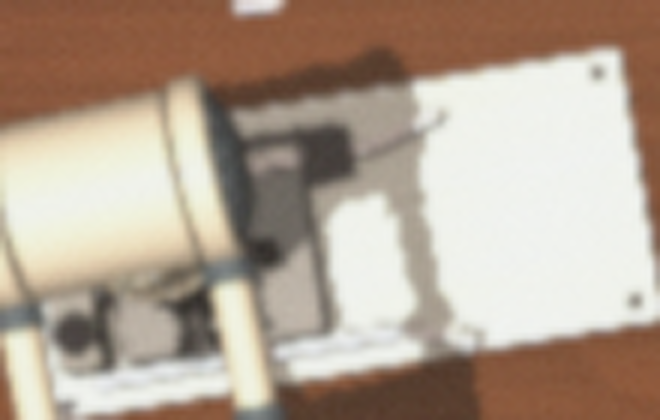

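The catch has dropped and is stationary. I'll ease the push so the case rests back on the hook, then release.

Emit:
jog_arm(
  motion=[
    {"gripper": -1, "tx": 0, "ty": 0, "tz": -0.1, "yaw": 0},
    {"gripper": -1, "tx": 0, "ty": 0, "tz": -0.2, "yaw": 0},
    {"gripper": -1, "tx": 0, "ty": 0, "tz": -0.25, "yaw": 0},
    {"gripper": -1, "tx": 0, "ty": 0, "tz": -0.25, "yaw": 0},
  ],
)

```text
t: 17.65
tool_pos: [0.5643, 0.1429, 0.0696]
tcp_rot: [0.706, 0.049, -0.048, -0.705]
contact_force: [3.1, -6.9, 2.0]
opening: 0.151
```

Run:
```python
from h import *
plan([.5887,-.0531,.0696],1.706-np.pi/2);print(bot.read_state()["moment"])
cv2.imwrite("pics/s15.png",cv2.resize(bot.get_image("side")[140:200,280:360,::-1],None,fx=8,fy=8,interpolation=cv2.INTER_CUBIC))
```

```text
tx ty tz cm [ -0.26   0.03 -19.75] yaw 0.0021 now [0.5643 0.1429 0.0696] ang 0.1373 F [ 3.1 -6.9  2. ] t 17.65 op 0.151
[-0.92615819 -0.36886021 -0.11125221]
```

View pics/s15.png

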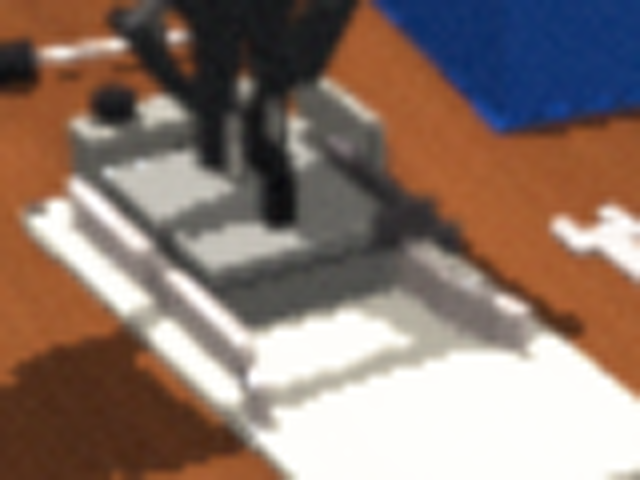

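Caught. A little more relaxation, then a part-way open.

Emit:
jog_arm(
  motion=[
    {"gripper": -1, "tx": 0, "ty": 0, "tz": -0.1, "yaw": 0},
    {"gripper": -1, "tx": 0, "ty": 0, "tz": -0.1, "yaw": 0},
    {"gripper": -0.65, "tx": 0, "ty": 0, "tz": -0.1, "yaw": 0},
    {"gripper": -0.6, "tx": 0, "ty": 0, "tz": -0.1, "yaw": 0},
    {"gripper": -0.45, "tx": 0, "ty": 0, "tz": -0.1, "yaw": 0},
    {"gripper": -0.3, "tx": 0, "ty": 0, "tz": -0.1, "yaw": 0},
    {"gripper": -0.3, "tx": 0, "ty": 0, "tz": -0.1, "yaw": 0},
    {"gripper": -0.3, "tx": 0, "ty": 0, "tz": -0.1, "yaw": 0},
  ],
  squeeze=20,
)

```text
t: 18.5
tool_pos: [0.564, 0.1428, 0.0695]
tcp_rot: [-0.705, -0.049, 0.049, 0.705]
contact_force: [0.0, 0.9, 0.7]
opening: 0.351
```

Run:
```python
from h import *
plan([.5887,-.0531,.0696],1.706-np.pi/2)
cv2.imwrite("pics/w16.png",bot.get_image("wrist")[:,:,::-1])
```

```text
tx ty tz cm [-2.500e-01 -1.000e-02 -1.974e+01] yaw 0.003 now [0.564  0.1428 0.0695] ang 0.1382 F [0.  0.9 0.7] t 18.5 op 0.351
```

View pics/w16.png

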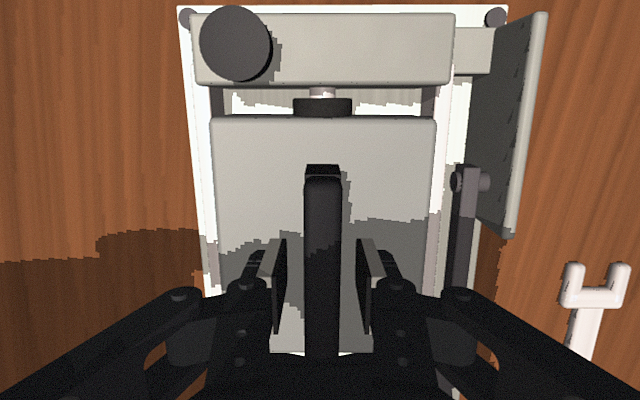

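The pads are clear of the bar on both sides (pads at cols 287 and 357, bar at 304–341), and the force is about 0. Rising straight up.

Emit:
jog_arm(
  motion=[
    {"gripper": -0.3, "tx": 0, "ty": -0.5, "tz": 0, "yaw": 0},
    {"gripper": -0.3, "tx": 0, "ty": -1.5, "tz": 0, "yaw": 0},
    {"gripper": -0.3, "tx": 0, "ty": -3, "tz": 0, "yaw": 0},
    {"gripper": -0.3, "tx": 0, "ty": -5, "tz": 0, "yaw": 0},
    {"gripper": -0.3, "tx": 0, "ty": -8, "tz": 0, "yaw": 0},
    {"gripper": -0.3, "tx": 0, "ty": -11, "tz": 0, "yaw": 0},
    {"gripper": -0.3, "tx": 0, "ty": -14, "tz": 0, "yaw": 0},
    {"gripper": -0.3, "tx": 0, "ty": -16, "tz": 0, "yaw": 0},
    {"gripper": -0.3, "tx": 0, "ty": -17, "tz": -3, "yaw": 0},
    {"gripper": -0.3, "tx": 0, "ty": -17, "tz": -7, "yaw": 0},
    {"gripper": -0.3, "tx": 0, "ty": -17, "tz": -10, "yaw": 0},
    {"gripper": -0.3, "tx": 0, "ty": -17, "tz": -10, "yaw": 0},
  ],
)

```text
t: 19.75
tool_pos: [0.5783, 0.0401, 0.2414]
tcp_rot: [0.706, 0.048, -0.046, -0.705]
contact_force: [0.6, 0.4, 0.3]
opening: 0.348
```

Run:
```python
from h import *
plan([.5887,-.0531,.0696],1.706-np.pi/2)
cv2.imwrite("pics/w17.png",bot.get_image("wrist")[:,:,::-1])
cv2.imwrite("pics/s17.png",cv2.resize(bot.get_image("side")[130:200,270:360,::-1],None,fx=8,fy=8,interpolation=cv2.INTER_CUBIC))
```

```text
tx ty tz cm [-0.24 17.2  -9.35] yaw -0.0016 now [0.5783 0.0401 0.2414] ang 0.1336 F [0.6 0.4 0.3] t 19.75 op 0.348
```

View pics/w17.png

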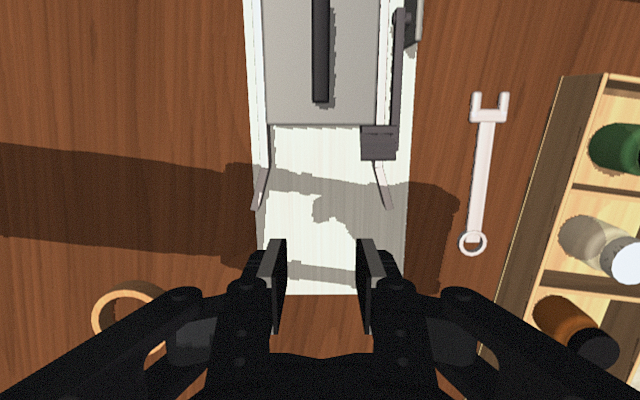

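View pics/s17.png

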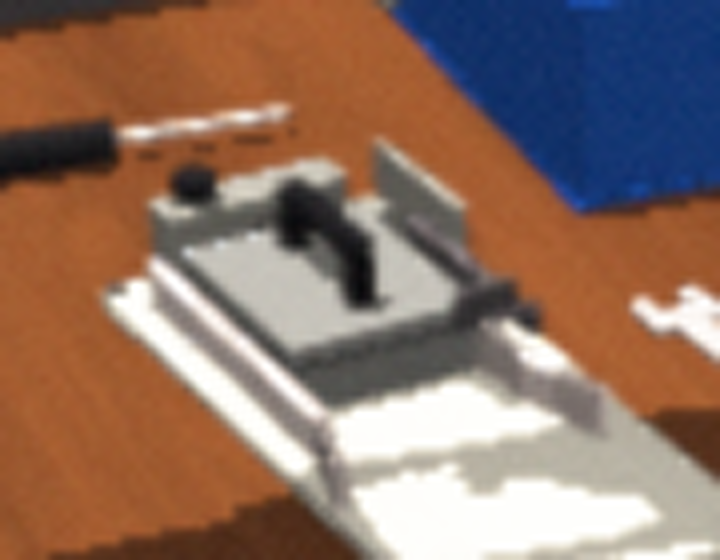

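The wrist view shows the hook at (378,143), right behind the case's rear edge (row 125). I'll check it is fully down by comparing with the starting side image, where the catch was at 0.

Run:
```python
from h import *
a=cv2.imread("pics/side0.png")[140:190,290:350]
b=bot.get_image("side")[140:190,290:350,::-1]
cv2.imwrite("pics/cmp.png",cv2.resize(np.hstack([a,b]),None,fx=6,fy=6,interpolation=cv2.INTER_CUBIC))
C=cam("side");c,s=np.cos(1.706),np.sin(1.706)
print(bot.read_state()["t"])
```

```text
19.9
```

View pics/cmp.png

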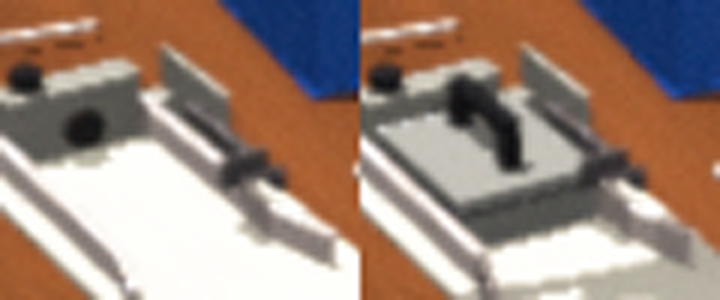

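The catch is at the same pixels as at the start (245,165 in both crops), so it is fully down. Nothing else appears to have moved.

Run:
```python
from station import bot
print(bot.hand_in())
```

```text
the job is handed in; nothing more can be done
None
```

The job is done and handed in at about 20 s. The leftmost grey case is in the rack with the catch down behind it, and the gripper is open and well clear.

- **Slide:** I picked the case up by its handle, set it on the deck in front of the rails and slid it in. The catch lifted and rode on the case as expected.
- **Buffer:** It took about 4 mm of pressing before the catch dropped. The highest readings were about 13 N of push and 5.7 N of extra downward force. With the case's weight, that makes an estimated peak of about 27 N against the 40 N ramming limit. I read force only at the end of each move, so a brief spike could have gone unseen.
- **Release:** I eased the push so the case settled back on the hook, opened the fingers part-way and rose straight up, with contact force near zero.
- **Last checks:**
  - The catch shows at the same pixels in the side view as at the start, so it is fully down.
  - The wrist view shows the hook right behind the case's rear edge.
  - The things visible in the last views looked unmoved; I did not recheck the can, jar, carton or the other cases after the last move.
- **Disagreement:** The top and wrist cameras differed by about 3 mm on the rack's sideways position. I used mostly the wrist value, and side forces stayed at 3 N or less while sliding.

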